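# Set the blank magazine's follower down for loading

### The job

Get the sprung blank magazine ready for loading: pick the tamper up from its wooden stand, and with its flat foot press the round follower squarely and gently down the magazine's bore until it bottoms on its stop and all three catches hold it down level. Never push on the follower with more than 25 N or with the fingers; then put the tamper back upright in the recess of its stand, leaving the stack of brass blanks and the flux jar where they are.

Things in the scene. Friction and masses are not known exactly. Their poses are not given: they have to be found in the camera images.
- magazine: Fixed blank magazine, left or right on the bench: upright aluminium tube (bore 62 mm, outside 74 mm, rim 78 mm above the bench) on a dark round flange (120 mm across, 10 mm thick), three catch housings round it (20 mm wide, up to 66 mm high, black pull knobs out to 61 mm from the axis). Origin: centre of the flange's underside, on the bench; z up along the bore.
- mouth (a point): Centre of the magazine's rim. Inside, three spring catches reach in to 26 mm from the axis; the follower pushes them aside and they snap out over its top edge as it bottoms. Stop and catches are set together to a height that varies and cannot be measured: the follower bottoms 24 to 36 mm below its starting height, and once let go is held about 1 mm above the stop.
- follower: Loose round steel disc, 60 mm across, 12 mm thick, lying level in the bore on three spring pins. Origin: centre of its underside, 60 mm above the magazine's origin at the start; z up.
- follower_top (a point): Centre of the follower's flat top face, at the start 72 mm above the bench, 6 mm below the rim. The springs need about 4 N to start moving and 8 to 11 N at the end of the travel; the catches add about 2 N on the way. On the stop the push then rises steeply, by some 8 to 12 N per mm: at 16 to 20 N the follower is home.
- tamper: Loose tamper, 104 mm tall, about 0.26 kg: flat steel foot (44 mm across, 10 mm thick), steel stem, hexagonal pale wood handle 28 mm across flats from 54 to 104 mm above the foot's underside (flats straight from 57 to 98 mm). Origin: centre of the foot's underside; z up to the handle; two flats face the tamper's own +y and -y, the others 60 degrees on. Starts upright in the stand.
- tamper_stand: Fixed wooden block, 90 x 90 mm, 22 mm high, on the other side of the bench from the magazine, with a round recess in the middle of its top, 50 mm across and 10 mm deep (floor 12 mm above the bench) in which the tamper stands. Origin: centre of the underside.
- blanks: Bystander: a small loose stack of round brass blanks, 48 mm across and 21 mm high, between magazine and stand; must stay where it is. Origin: centre of its underside.
- flux_jar: Bystander: a loose screw-lid jar with a black band, 48 mm across and 45 mm high, nearer the robot; must stay where it is. Origin: centre of its underside.

How it is judged:
By the outcome, as a careful person would: the job done as asked, in the order asked, and still so for the second after the job is handed in, with the robot touching nothing.
It also fails if it takes over 72 s, if anything falls off the work surface, if the arm or the gripper's body presses on something with over 40 N, if the wrist force passes 120 N, or if a joint passes its speed limit or range.

### The arm

A 6-joint arm with a two-finger parallel gripper is mounted at the origin on a cart in front of the work surface, level with it; the furniture and walls round the work are solid. World frame = base frame: x ahead of the robot, y to its left, z up, the work surface at z = 0. Lengths are in m, angles in rad, forces in N, time in s.
With the tool pointing down it reaches from about 0.35 to 0.775 m from the base axis. Payload 5.5 kg.
Tool frame: the origin (TCP) lies at the very end of the fingers, on their centre line; the grasp point (between the pads) lies env.hold_point_z behind it (env.hold_point_z is the distance from the TCP to the grasp point, in m); z points along the fingers, y is the line along which they close (so a half turn about z gives the same grasp; the last joint's range is limited). The gripper opens to 85 mm and grips with 20 to 120 N. Pads are 22 mm wide; open, the fingers measure 114 mm over their backs; the gripper's body (76 mm by 85 mm) begins 54 mm behind the grasp point. The pads swing forward as they close: fully open they stand 13 mm farther back than shut.
Start: joints at [1.036, 0.313, 0.046, 1.304, 0, 1.431], TCP at [0.221, 0.531, 0.194] pointing down, gripper open.
Joint ranges: [-2.76, 2.76], [-0.86, 1.69], [-1.03, 1.26], [-2.2, 2.34], [-1.47, 1.5], [-3.14, 3.14]. Speed limits (rad/s): [2.57, 2.57, 3.14, 3.14, 3.14, 3.14].

### API

Orientations are given as a unit quaternion [w, x, y, z].
In Python, from workcell import env gives the robot as it stands.
- The arm moves only by the tool carry_out, never from a script. Its argument "steps" is a list of rows, each a list of 3 entries, a list of its own where there are three numbers: the turn, a rotation vector about the tool's x, y, z in degrees, then the shift along the tool's x, y, z in cm, then the closure in counts, from 0 (fully open) to 255 (shut). A call has exactly 8 rows; each row is the pose to reach, as a shift and turn from the pose commanded when the call began, along the tool's axes at that moment; what a row does not reach only later rows make up. A row lasts 1/8 s, in which the tool goes at most 62.5 mm and 10.7 degrees, less where a joint would pass 70% of its speed; a pose out of reach is approached as far as the arm can. A call with a gripper value outside its range is refused whole. The fingers move at their own pace and stop on an object; "force" is the grip in N (left out, the last holds). Time passes only in rows, so rows that repeat a pose let the fingers close, or fill a call up. It gives the time, the measured TCP pose, the force, the opening and the grip force at its end, in the units of the state.
- env.get_state(): the state, without advancing time (a new reading comes with each control period).
- env.read_camera(name): name is "scene" or "top"; returns (picture, depth): 400x640x3 uint8, red, green, blue; 400x640 float32, m along the optical axis (not along the pixel's ray), 0 where there is no reading.
- env.get_calibration(name): a dict with "fx", "fy", "cx", "cy" (pixels), "origin" and "orientation" of the camera in the world. Camera axes: x right, y up, looking along -z (the intrinsics and any distortion apply to the point x, -y, -z); pixel columns grow to the right and rows downward; lengths in m; the calibration is good to about 2 mm. A picture is of the moment at which its call begins. get_calibration takes no time and is no camera call.
- env.hand_in(): hands the job in; it is judged then, once.
The state is a dict: "clock": time; "joint_pos": joint angles; "qvel": joint speeds; "tau": joint torques, N m; "tcp_pos": TCP position; "orientation": TCP orientation; "wrist_force": force on the tool from outside, world axes, zero at the start; "ft_torque": the same for the moment, N m; "finger_gap": finger opening in m; "grip_force": force on a finger pad.
Only numpy, scipy, OpenCV 4.12 (cv2) and the standard library are available. Lean on these libraries where they do the work, as an engineer would, in place of code of your own. Each camera call takes 0.05 s, during which the arm holds its last target. There are 200 camera calls.

## Working session

There is one attempt and no reset: what is moved stays moved. The work goes in short steps, Python scripts to look and compute and a tool call to move; the robot and the scene stay as the last step left them, time stands still between calls to the robot, and variables do not carry over. Pictures are saved under pics/ and viewed, at most 10 in all, crops included, and the job is handed in when it is done.

Besides the shell and the picture viewer there is one more tool, called after "Emit:" as a command line: name --argument value ..., lists and objects as JSON in quotes. carry_out: Moves the arm, as the interface text tells. Its arguments: {"type":"object","properties":{"steps":{"type":"array","items":{"type":"array"}},"force":{"type":"number"}},"required":["steps"]}

```bash
mkdir -p pics; ls; python3 - <<'E'
from workcell import env
import cv2,numpy as np
s=env.get_state();print(s);print(env.hold_point_z)
for n in("scene","top"):
    p,d=env.read_camera(n);np.savez(f"{n}0.npz",p=p,d=d);cv2.imwrite(f"pics/{n}0.png",p[:,:,::-1]);print(n,env.get_calibration(n))
E
```

```text
pics
{'clock': 0.0, 'joint_pos': array([ 1.03639084e+00,  3.14045355e-01,  4.49258686e-02,  1.30359960e+00,
       -1.15888182e-05,  1.43119381e+00]), 'qvel': array([ 0.00135172,  0.00037908,  0.00084035, -0.00014085,  0.00041301,
       -0.00068851]), 'tau': array([-2.69364682e-04, -4.80629897e+01,  2.98532510e+01,  1.94321066e-02,
       -1.10445735e-04, -5.81575918e-06]), 'tcp_pos': array([0.22086049, 0.53023109, 0.19256166]), 'orientation': array([-3.12421880e-04,  1.96121853e-01,  9.80579061e-01, -9.09216145e-04]), 'wrist_force': array([0.15168852, 0.09135476, 0.21626906]), 'ft_torque': array([-0.02191192, -0.02750161, -0.05570256]), 'grip_force': 0.0, 'finger_gap': 0.08558944485653842}
0.0187
scene {'fx': 511.5959110808486, 'fy': 511.5959110808486, 'cx': 317.0681929240238, 'cy': 211.81387965421587, 'origin': array([-0.11095888, -0.36494653,  0.79333437]), 'orientation': array([ 0.8035454 ,  0.33158355, -0.1846346 , -0.45855993])}
top {'fx': 403.0267566993164, 'fy': 403.0267566993164, 'cx': 319.75786141688656, 'cy': 201.71032980557442, 'origin': array([0.34048694, 0.01705998, 0.99539771]), 'orientation': array([ 0.70583501,  0.05378978, -0.05851604, -0.70390303])}
```

View pics/top0.png

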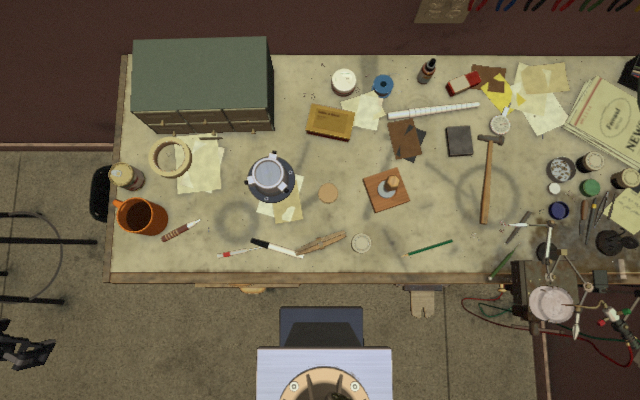

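View pics/scene0.png

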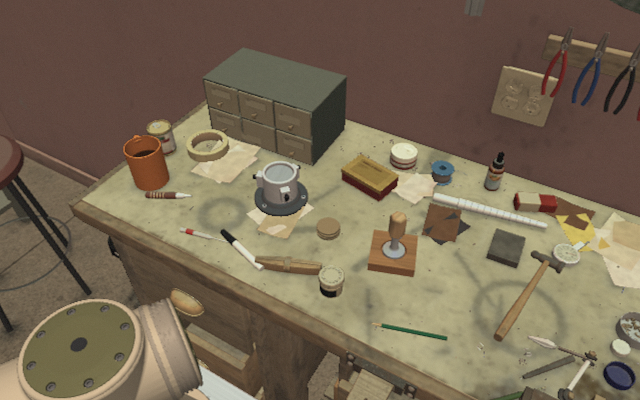

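The top view shows the magazine at about (270,178), the blanks at (328,193), the tamper in its stand at (388,187), and the jar at (361,243). The scene view agrees: magazine (280,185), blanks (328,228), tamper (397,235), jar (331,280).

```bash
cat > h.py <<'E'
import numpy as np,cv2
from scipy.spatial.transform import Rotation as R
from workcell import env
def rot(q): return R.from_quat(np.roll(q,-1))
def cloud(n,d):
    c=env.get_calibration(n);v,u=np.mgrid[:400,:640]
    P=np.stack([(u-c["cx"])/c["fx"]*d,-(v-c["cy"])/c["fy"]*d,-d],-1)
    return P@rot(c["orientation"]).as_matrix().T+c["origin"]
def proj(n,p):
    c=env.get_calibration(n);q=rot(c["orientation"]).inv().apply(np.atleast_2d(p)-c["origin"])
    return np.c_[c["cx"]-c["fx"]*q[:,0]/q[:,2],c["cy"]+c["fy"]*q[:,1]/q[:,2]]
E
python3 - <<'E'
from h import *
np.set_printoptions(precision=4,suppress=True)
seeds={"top":dict(mag=(270,178),bl=(328,193),tam=(391,182),jar=(361,243),stand=(372,195)),"scene":dict(mag=(280,185),bl=(328,226),tam=(398,218),jar=(331,274),stand=(380,262))}
tiles=[]
for n in seeds:
    z=np.load(n+"0.npz");P=cloud(n,z["d"]);p=z["p"]
    for k,(u,v) in seeds[n].items(): print(n,k,P[v,u])
    u,v=seeds[n]["mag"];c=P[v,u,:2]
    def sel(c,r,a,b): 
        m=(np.hypot(*(np.moveaxis(P[...,:2]-c,-1,0)))<r)&(P[...,2]>a)&(P[...,2]<b)&(z["d"]>0);return P[m]
    for nm,c,r,a,b in [("rim",c,.06,.074,.083),("handletop",P[seeds[n]["tam"][::-1]][:2],.04,.111,.122),("blank",P[seeds[n]["bl"][::-1]][:2],.04,.016,.026),("jar",P[seeds[n]["jar"][::-1]][:2],.04,.040,.05),("stand",P[seeds[n]["tam"][::-1]][:2],.09,.017,.026)]:
        Q=sel(c,r,a,b)
        if len(Q)>4: print(n,nm,len(Q),"mean",Q.mean(0),"circ",cv2.minEnclosingCircle(Q[:,:2].astype(np.float32)),"rect",cv2.minAreaRect(Q[:,:2].astype(np.float32)))
    for (u,v),w in((seeds[n]["mag"],36),(seeds[n]["tam"],36)):
        tiles.append(cv2.resize(p[v-w+3:v+w+3,u-w:u+w,::-1],(396,290),interpolation=cv2.INTER_CUBIC) if 0 else cv2.resize(p[v-w+3:v+w+3,u-w:u+w,::-1],(296,296),interpolation=cv2.INTER_CUBIC))
cv2.imwrite("pics/t.png",np.vstack([np.hstack(tiles[:2]),np.hstack(tiles[2:])]))
E
```

```text
top mag [0.5445 0.1277 0.0716]
top bl [ 0.5177 -0.0094  0.0255]
top tam [ 0.5265 -0.1474  0.1162]
top jar [ 0.3949 -0.0863  0.0452]
top stand [ 0.5132 -0.1171  0.0248]
top rim 311 mean [0.5553 0.1341 0.0772] circ ((0.5565193891525269, 0.13370104134082794), 0.03725900873541832) rect ((0.5553805232048035, 0.1333378255367279), (0.07278318703174591, 0.07185228168964386), 89.9779052734375)
top handletop 127 mean [ 0.5293 -0.1512  0.1153] circ ((0.5297971367835999, -0.15139354765415192), 0.01483206357806921) rect ((0.5293478965759277, -0.1517041176557541), (0.02743600308895111, 0.028654025867581367), 68.00550079345703)
top blank 311 mean [ 0.52   -0.0084  0.0215] circ ((0.5203530788421631, -0.00897765252739191), 0.02504146099090576) rect ((0.519919216632843, -0.008285235613584518), (0.046948499977588654, 0.048558928072452545), 89.03231811523438)
top jar 317 mean [ 0.3959 -0.0861  0.0452] circ ((0.3960735499858856, -0.08654765039682388), 0.023823419585824013) rect ((0.3954474627971649, -0.08689284324645996), (0.046206627041101456, 0.04550139978528023), 44.62022018432617)
top stand 1045 mean
[... 849 characters left out ...]
)
scene blank 336 mean [ 0.519  -0.0105  0.0205] circ ((0.5199943780899048, -0.011549283750355244), 0.026073940098285675) rect ((0.5202873349189758, -0.00955066829919815), (0.049985677003860474, 0.047863952815532684), 6.039223670959473)
scene jar 445 mean [ 0.3942 -0.0885  0.0441] circ ((0.3953762948513031, -0.08835473656654358), 0.02461100183427334) rect ((0.39494648575782776, -0.08829760551452637), (0.04813379421830177, 0.046156059950590134), 29.349899291992188)
scene stand 1436 mean [ 0.5232 -0.1557  0.0216] circ ((0.5281609296798706, -0.15272851288318634), 0.06262563914060593) rect ((0.5285800695419312, -0.15340714156627655), (0.0940166786313057, 0.09007467329502106), 19.383209228515625)
```

View pics/t.png

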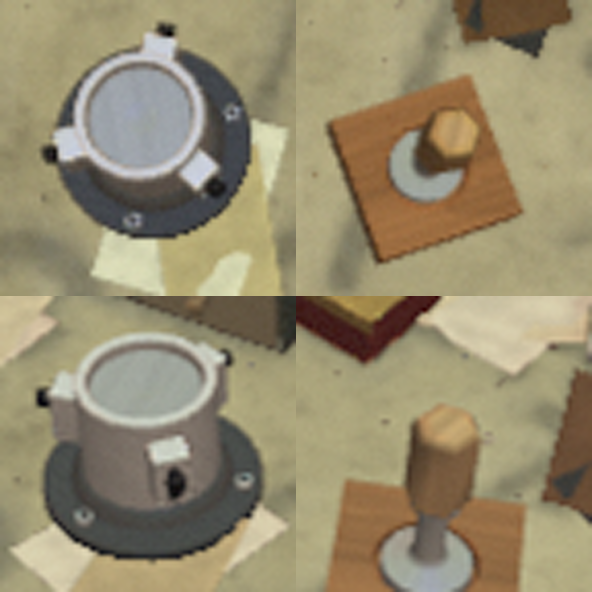

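The crops show the hexagon of the handle top in both views, and the rim and stand centres agree to about 2 mm. Next I'll fit the hexagon yaw and work out the move to the pre-grasp pose.

```bash
cat >> h.py <<'E'
def rel(pos,yaw,s=None):
    """shift (cm, tool axes) and turn about tool z (deg) to reach pos with tool-y at yaw(deg, mod 180), pointing down"""
    s=s or env.get_state();T=rot(s["orientation"]);y=T.as_matrix()[:,1]
    d=(yaw-np.degrees(np.arctan2(y[1],y[0]))+90)%180-90
    Y=np.radians(np.degrees(np.arctan2(y[1],y[0]))+d)
    G=R.from_matrix(np.c_[[np.sin(Y),-np.cos(Y),0],[np.cos(Y),np.sin(Y),0],[0,0,-1]])
    G=G if 1 else G
    return (T.inv()*G).as_rotvec(degrees=True).round(2),(T.inv().apply(np.array(pos)-s["tcp_pos"])*100).round(2)
E
python3 - <<'E'
from h import *
ims={}
for n in("top","scene"):
    z=np.load(n+"0.npz");P=cloud(n,z["d"])
    m=(np.hypot(P[...,0]-.529,P[...,1]+.153)<.03)&(P[...,2]>.111)
    ims[n]=m
def score(n,c,a):
    t=np.radians(a+30+60*np.arange(6));r=.014/np.cos(np.pi/6)
    q=proj(n,np.c_[c[0]+r*np.cos(t),c[1]+r*np.sin(t),np.full(6,.116)])
    img=np.zeros((400,640),np.uint8);cv2.fillConvexPoly(img,np.round(q*256).astype(np.int32),255,cv2.LINE_AA,8)
    f=img/255.;m=ims[n];return (f*m).sum()/np.maximum(f,m).sum()
for n in ims:
    best=[]
    for a in range(0,60,3):
        best.append(max((score(n,(x,y),a),a,x,y) for x in np.arange(.524,.5345,.001) for y in np.arange(-.157,-.148,.001)))
    print(n,[(b[1],round(b[0],3)) for b in best],max(best))
# colour-based upsampled crops
t=[]
for n,(u,v) in dict(top=(391,182),scene=(398,218)).items():
    p=np.load(n+"0.npz")["p"];t.append(cv2.resize(p[v-14:v+14,u-14:u+14,::-1],(392,392),interpolation=cv2.INTER_CUBIC))
cv2.imwrite("pics/hex.png",np.hstack(t))
E
```

```text
top [(0, np.float64(0.778)), (3, np.float64(0.776)), (6, np.float64(0.776)), (9, np.float64(0.777)), (12, np.float64(0.779)), (15, np.float64(0.78)), (18, np.float64(0.776)), (21, np.float64(0.772)), (24, np.float64(0.774)), (27, np.float64(0.771)), (30, np.float64(0.77)), (33, np.float64(0.769)), (36, np.float64(0.767)), (39, np.float64(0.768)), (42, np.float64(0.768)), (45, np.float64(0.77)), (48, np.float64(0.769)), (51, np.float64(0.772)), (54, np.float64(0.773)), (57, np.float64(0.775))] (np.float64(0.7802690582959642), 15, np.float64(0.529), np.float64(-0.151))Traceback (most recent call last):
  File "<stdin>", line 15, in <module>
  File "<stdin>", line 15, in <genexpr>
  File "<stdin>", line 9, in score
  File "h.py", line 10, in proj
    c=env.get_calibration(n);q=rot(c["orientation"]).inv().apply(np.atleast_2d(p)-c["origin"])
ValueError: time passes only in moves, steps and waits
```

```bash
python3 - <<'E'
from h import *
t=[]
for n,(u,v) in dict(top=(391,182),scene=(398,222)).items():
    p=np.load(n+"0.npz")["p"].copy();t.append(cv2.resize(p[v-14:v+14,u-14:u+14,::-1],(392,392),interpolation=cv2.INTER_CUBIC))
    for a in (0,15,30,45):
        th=np.radians(a+30+60*np.arange(6));q=proj(n,np.c_[.529+.0162*np.cos(th),-.1525+.0162*np.sin(th),np.full(6,.116)]);print(n,a,((q-[u-14,v-14]+.5)*14).round().astype(int).tolist())
cv2.imwrite("pics/hex.png",np.hstack(t))
E
```

```text
top 0 [[181, 102], [133, 188], [186, 274], [287, 275], [336, 188], [282, 102]]
top 15 [[161, 118], [137, 213], [210, 284], [308, 259], [331, 163], [258, 92]]
top 30 [[145, 138], [147, 238], [237, 288], [324, 238], [321, 139], [231, 89]]
top 45 [[135, 162], [164, 258], [263, 285], [333, 214], [304, 118], [205, 92]]
scene 0 [[193, 19], [93, 62], [104, 150], [217, 195], [319, 151], [305, 63]]
scene 15 [[162, 22], [83, 83], [126, 168], [249, 192], [328, 129], [283, 44]]
scene 30 [[134, 30], [82, 105], [153, 183], [278, 183], [328, 106], [256, 31]]
scene 45 [[110, 44], [89, 128], [185, 192], [302, 169], [321, 84], [225, 22]]
```

View pics/hex.png

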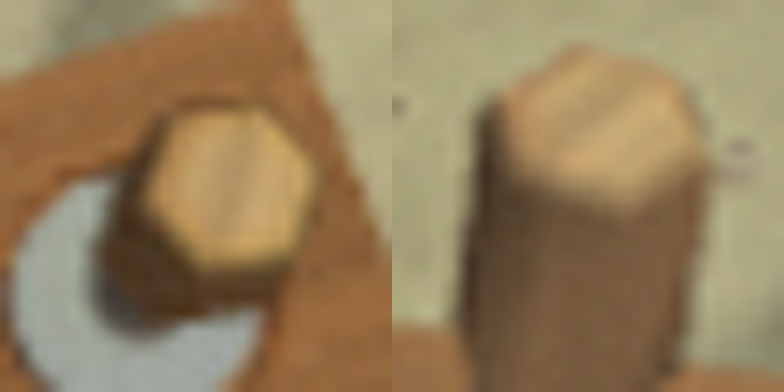

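The hexagon vertices, at about (315,178) and (250,108) in the top crop, put the flat normals at about 7/67/127°. The tool's y is already at 67°, so no turn is needed.

```bash
python3 -c "
from h import *
print(rel([.529,-.1525,.16],67),rel([.529,-.1525,.071],67))"
```

```text
Traceback (most recent call last):
  File "h.py", line 17, in rel
    G=R.from_matrix(np.c_[[np.sin(Y),-np.cos(Y),0],[np.cos(Y),np.sin(Y),0],[0,0,-1]])
  File "scipy/spatial/transform/_rotation.pyx", line 1143, in scipy.spatial.transform._rotation.Rotation.from_matrix
ValueError: Non-positive determinant (left-handed or null coordinate frame) in rotation matrix 0: [[ 0.92050485  0.39073113  0.        ]
 [-0.39073113  0.92050485  0.        ]
 [ 0.          0.         -1.        ]].
```

```bash
sed -i 's/\[np.sin(Y),-np.cos(Y),0\]/[-np.sin(Y),np.cos(Y),0]/; /G=G if/d' h.py; python3 -c "
from h import *
print(rel([.529,-.1525,.16],67),rel([.529,-.1525,.071],67))"
```

```text
(array([-0.09, -0.01,  0.38]), array([-54.7 , -51.17,   3.34])) (array([-0.09, -0.01,  0.38]), array([-54.71, -51.16,  12.24]))
```

Emit:
carry_out --steps '[[[0,0,0],[-5.5,-5.1,0],0],[[0,0,0],[-11,-10.2,0],0],[[0,0,0],[-16.4,-15.4,0],0],[[0,0,0],[-21.9,-20.5,0],0],[[0,0,0],[-27.4,-25.6,0],0],[[0,0,0],[-32.8,-30.7,0],0],[[0,0,0],[-38.3,-35.8,0.5],0],[[0,0,0],[-43,-40,1],0]]' --force 80

```text
clock: 1.1
tcp_pos: [0.4279, 0.0736, 0.1881]
orientation: [0.0, 0.196, 0.981, 0.0]
wrist_force: [1.0, 0.3, 0.5]
finger_gap: 0.0852
grip_force: 0.0
```

```bash
python3 -c "
from h import *
s=env.get_state();print(s)
print(rel([.529,-.1525,.15],67,s))"
```

```text
{'clock': 1.1, 'joint_pos': array([-1.53045008e-02,  4.23550599e-02, -2.98893829e-01,  1.22899333e+00,
        2.68547755e-04,  3.79485638e-01]), 'qvel': array([-1.10079563,  0.20738535,  0.14606635, -0.0649568 ,  0.00302142,
       -1.0943629 ]), 'tau': array([  4.87276822, -34.70942259,  27.96984851,   0.80762884,
        -0.13321792,   1.13158241]), 'tcp_pos': array([0.42788986, 0.073551  , 0.18808403]), 'orientation': array([2.48160008e-04, 1.96115608e-01, 9.80580733e-01, 1.82224843e-04]), 'wrist_force': array([1.028515  , 0.27899686, 0.49589703]), 'ft_torque': array([ 0.06152658, -0.00968883, -0.01773713]), 'grip_force': 0.0, 'finger_gap': 0.08522824042822166}
(array([0.03, 0.02, 0.38]), array([-18.03, -16.98,   3.81]))
```

Emit:
carry_out --steps '[[[0,0,0],[-3.5,-3.3,0],0],[[0,0,0],[-7,-6.6,0],0],[[0,0,0],[-10,-9.5,0],0],[[0,0,0],[-11.7,-11.2,0],0],[[0,0,0],[-11.7,-11.2,0],0],[[0,0,0],[-11.7,-11.2,0],0],[[0,0,0],[-11.7,-11.2,0],0],[[0,0,0],[-11.7,-11.2,0],0]]'

```text
clock: 2.1
tcp_pos: [0.4922, -0.072, 0.1883]
orientation: [0.0, 0.195, 0.981, 0.0]
wrist_force: [-0.5, -0.4, -1.3]
finger_gap: 0.0852
grip_force: 0.0
```

```bash
python3 -c "
from h import *
s=env.get_state();print(s['joint_pos'],s['tcp_pos'],s['wrist_force'],abs(s['qvel']).max())
print(rel([.529,-.1525,.13],67,s))"
```

```text
[-3.06988968e-01  1.64638508e-01 -1.59913789e-01  1.24602429e+00
  1.74299467e-04  8.65010956e-02] [ 0.49217713 -0.07204     0.18830281] [-0.47498862 -0.38568554 -1.3073372 ] 0.005461200240529684
(array([0.01, 0.01, 0.45]), array([-6.48, -6.02,  5.83]))
```

Emit:
carry_out --steps '[[[0,0,0],[-3,-3,1],0],[[0,0,0],[-5.5,-5,2.5],0],[[0,0,0.45],[-6.5,-6,4],0],[[0,0,0.45],[-6.5,-6,5.8],0],[[0,0,0.45],[-6.5,-6,5.8],0],[[0,0,0.45],[-6.5,-6,5.8],0],[[0,0,0.45],[-6.5,-6,5.8],0],[[0,0,0.45],[-6.5,-6,5.8],0]]'

```text
clock: 3.1
tcp_pos: [0.5297, -0.1532, 0.1309]
orientation: [0.001, 0.2, 0.98, -0.0]
wrist_force: [0.4, 1.4, 0.5]
finger_gap: 0.0855
grip_force: 0.0
```

```bash
python3 - <<'E'
from h import *
s=env.get_state();print(s['joint_pos'],s['tcp_pos'],s['wrist_force'])
print(rel([.529,-.1525,.071],67,s))
p,d=env.read_camera("scene");print(proj("scene",s['tcp_pos']))
cv2.imwrite("pics/s1.png",cv2.resize(p[120:300,300:500,::-1],(660,594),interpolation=cv2.INTER_CUBIC))
E
```

```text
[-4.27247980e-01  2.92673416e-01 -1.37653365e-01  1.13916015e+00
  1.20051491e-04 -2.49044528e-02] [ 0.52970434 -0.1532253   0.13085241] [0.39365835 1.41550795 0.54922333]
(array([ 0.  ,  0.08, -0.05]), array([0.1 , 0.04, 5.99]))
[[399.53693546 209.28839181]]
```

View pics/s1.png

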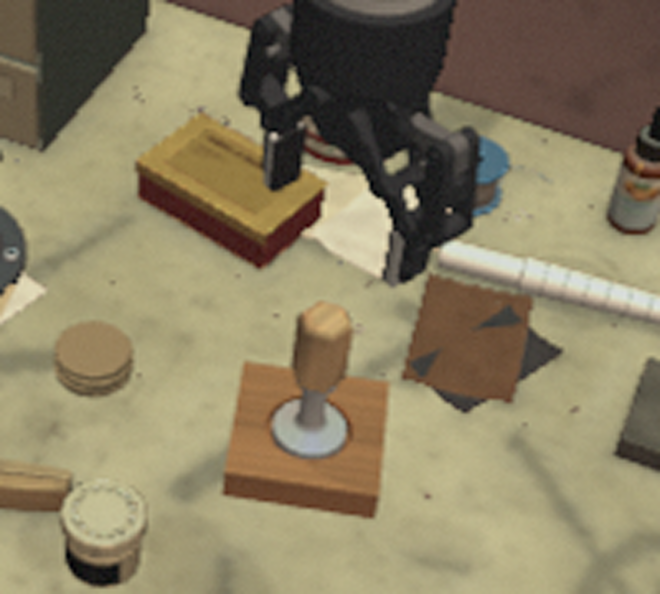

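The open fingertips are at about (283,175) and (400,265) in the crop, above the handle (325,312). That looks higher than the stated TCP, so I'll check it with depth.

```bash
python3 - <<'E'
from h import *
np.set_printoptions(precision=4,suppress=True)
s=env.get_state();print(s['tcp_pos'])
y=rot(s['orientation']).as_matrix()[:,1]
for n in("scene","top"):
    p,d=env.read_camera(n);P=cloud(n,d)
    m=(np.hypot(P[...,0]-.53,P[...,1]+.153)<.07)&(P[...,2]>.122)&(P[...,2]<.20)&(d>0)
    Q=P[m];t=(Q-s['tcp_pos'])@y
    for sg in(-1,1):
        q=Q[(t*sg>.035)];
        if len(q): i=np.argsort(q[:,2])[:12];print(n,sg,len(q),q[i].mean(0),q[:,2].min())
    Q=P[(np.hypot(P[...,0]-.53,P[...,1]+.153)<.03)&(P[...,2]>.108)&(P[...,2]<.122)]
    if len(Q):print(n,'handle',len(Q),Q.mean(0))
E
```

```text
[ 0.5296 -0.1532  0.1307]
scene -1 73 [ 0.5034 -0.194   0.1848] 0.18000823989663972
scene 1 89 [ 0.5462 -0.1124  0.1825] 0.1800124689899476
scene handle 156 [ 0.5264 -0.1549  0.1134]
top 1 13 [ 0.54   -0.1037  0.1933] 0.18466798223901715
```

```bash
python3 - <<'E'
from h import *
np.set_printoptions(precision=4,suppress=True)
p,d=env.read_camera("scene");P=cloud("scene",d)
for u,v0 in((421,180),(386,158)):
    for v in range(v0,v0+30,2): print(u,v,p[v,u],P[v,u])
E
```

```text
421 180 [52 51 52] [ 0.5017 -0.1907  0.241 ]
421 182 [40 39 39] [ 0.499  -0.192   0.2393]
421 184 [36 34 36] [ 0.5005 -0.1922  0.2339]
421 186 [26 29 28] [ 0.4991 -0.1932  0.2311]
421 188 [39 39 38] [ 0.4977 -0.1942  0.2283]
421 190 [29 27 27] [ 0.496  -0.1953  0.2258]
421 192 [87 84 76] [ 0.5024 -0.1941  0.2156]
421 194 [100  94  85] [ 0.5003 -0.1953  0.2133]
421 196 [95 88 81] [ 0.5042 -0.1949  0.2054]
421 198 [79 75 69] [ 0.505  -0.1953  0.2003]
421 200 [45 44 39] [ 0.5025 -0.1966  0.1983]
421 202 [32 30 31] [ 0.5031 -0.1971  0.1934]
421 204 [24 19 26] [ 0.5026 -0.1979  0.1896]
421 206 [142 136 107] [ 0.6888 -0.148   0.0005]
421 208 [173 166 127] [ 0.6835 -0.1503  0.0001]
386 158 [34 32 33] [ 0.5288 -0.1162  0.2366]
386 160 [40 39 39] [ 0.545  -0.1103  0.2181]
386 162 [33 34 32] [ 0.5422 -0.1118  0.2163]
386 164 [31 30 31] [ 0.5418 -0.1124  0.2122]
386 166 [34 33 32] [ 0.5416 -0.1129  0.2081]
386 168 [33 34 32] [ 0.5427 -0.1129  0.2026]
386 170 [21 22 21] [ 0.5433 -0.1131  0.1976]
386 172 [30 30 26] [ 0.5448 -0.113   0.1918]
386 174 [34 33 32] [ 0.5459 -0.113   0.1862]
386 176 [53 45 32] [ 0.5457 -0.1135  0.1818]
386 178 [155 127  68] [ 0.6967 -0.0562  0.0355]
386 180 [162 137  75] [ 0.6925 -0.0584  0.0338]
386 182 [166 140  75] [ 0.6836 -0.0623  0.0365]
386 184 [170 143  77] [ 0.6793 -0.0645  0.035 ]
386 186 [122  94  53] [ 0.6745 -0.0669  0.0339]
```

Emit:
carry_out --steps '[[[0,0,0],[0,0,0],160],[[0,0,0],[0,0,0],160],[[0,0,0],[0,0,0],160],[[0,0,0],[0,0,0],160],[[0,0,0],[0,0,0],160],[[0,0,0],[0,0,0],160],[[0,0,0],[0,0,0],160],[[0,0,0],[0,0,0],160]]'

```text
clock: 4.3
tcp_pos: [0.5293, -0.1533, 0.1301]
orientation: [0.0, 0.2, 0.98, 0.0]
wrist_force: [0.1, -0.2, -0.7]
finger_gap: 0.0315
grip_force: 0.0
```

```bash
python3 - <<'E'
from h import *
np.set_printoptions(precision=4,suppress=True)
s=env.get_state();print(s['tcp_pos'],s['finger_gap']);y=rot(s['orientation']).as_matrix()[:,1]
p,d=env.read_camera("scene");P=cloud("scene",d)
m=(np.hypot(P[...,0]-.527,P[...,1]+.153)<.06)&(P[...,2]>.122)&(P[...,2]<.24)&(d>0);Q=P[m];t=(Q-s['tcp_pos'])@y
for sg in(-1,1):
    q=Q[t*sg>.01];i=np.argsort(q[:,2])[:15];print(sg,q[i].mean(0),q[:,2].min())
cv2.imwrite("pics/s2.png",cv2.resize(p[120:270,320:480,::-1],(640,600),interpolation=cv2.INTER_CUBIC))
E
```

```text
[ 0.5293 -0.1533  0.1301] 0.03152841416071603
-1 [ 0.5137 -0.1695  0.1722] 0.16720785028282037
1 [ 0.5353 -0.1384  0.1706] 0.16843933860515237
```

View pics/s2.png

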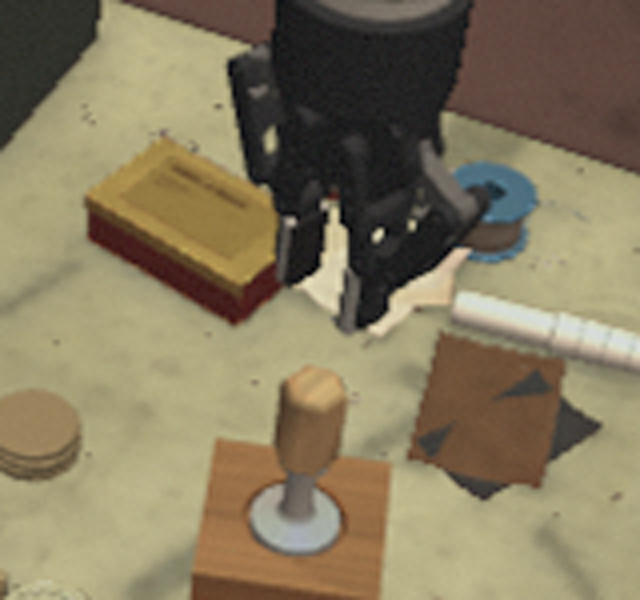

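The closed tips at about (295,285) and (348,325) sit well above the handle top (315,385), at z≈0.167 by depth, against a reported TCP of 0.130. I'll open, go down to the nominal grasp height, which is safe either way, and check again.

Emit:
carry_out --steps '[[[0,0,0],[0,0,0],0],[[0,0,0],[0,0,0],0],[[0,0,0],[0,0,0],0],[[0,0,0],[0,0,0],0],[[0,0,0],[0.1,0,2],0],[[0,0,0],[0.1,0,4],0],[[0,0,0],[0.1,0,5.9],0],[[0,0,0],[0.1,0,5.9],0]]'

```text
clock: 5.35
tcp_pos: [0.5271, -0.1523, 0.0697]
orientation: [-0.002, 0.2, 0.98, 0.0]
wrist_force: [-0.0, 0.5, -0.3]
finger_gap: 0.0851
grip_force: 0.0
```

```bash
cat >> h.py <<'E'
def tips(pic=None):
    s=env.get_state();y=rot(s['orientation']).as_matrix()[:,1]
    p,d=env.read_camera("scene");P=cloud("scene",d)
    t=(P-s['tcp_pos'])@y;r=np.hypot(P[...,0]-s['tcp_pos'][0],P[...,1]-s['tcp_pos'][1])
    print(s['clock'],s['tcp_pos'],s['finger_gap'],s['wrist_force'],s['grip_force'])
    for sg in(-1,1):
        q=P[(r<.065)&(t*sg>s['finger_gap']/2-.01)&(P[...,2]>s['tcp_pos'][2]-.02)&(P[...,2]>.03)&(P[...,2]<.26)&(p.max(-1)<75)]
        i=np.argsort(q[:,2])[:12];print(sg,len(q),q[i].mean(0),q[:,2].min())
    if pic: cv2.imwrite(pic,cv2.resize(p[120:270,320:480,::-1],(640,600),interpolation=cv2.INTER_CUBIC))
E
python3 -c "
from h import *
np.set_printoptions(precision=4,suppress=True)
tips('pics/s3.png');print(proj('scene',env.get_state()['tcp_pos']))"
```

```text
5.35 [ 0.5271 -0.1523  0.0697] 0.08512020748382029 [-0.0475  0.4683 -0.2638] 0.0
-1 646 [ 0.5018 -0.1972  0.1298] 0.12667224243702424
1 416 [ 0.5421 -0.1121  0.1238] 0.12069110538795125
[[395.484  231.9884]]
```

View pics/s3.png

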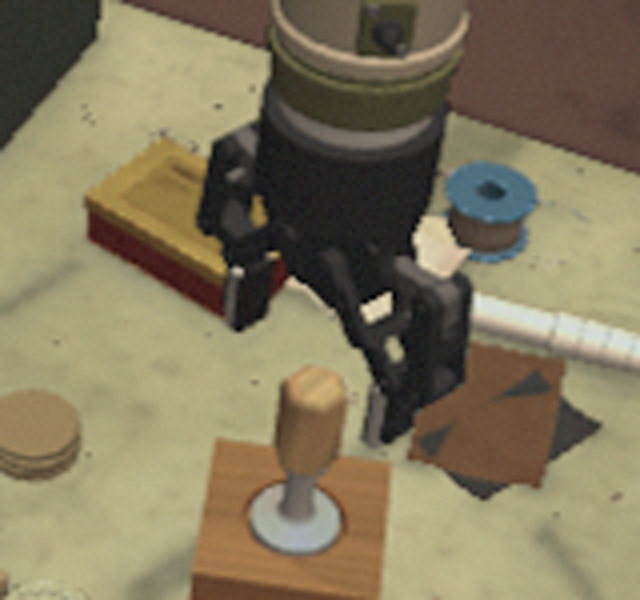

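The fingers straddle the handle at tip height 0.123, again about 52 mm above the reported TCP when open. The offset is consistent, so I'll rely on the camera and go 3.6 cm lower.

Emit:
carry_out --steps '[[[0,0,0],[-0.1,0,1],0],[[0,0,0],[-0.1,0,2],0],[[0,0,0],[-0.1,0,3],0],[[0,0,0],[-0.1,0,3.6],0],[[0,0,0],[-0.1,0,3.6],0],[[0,0,0],[-0.1,0,3.6],0],[[0,0,0],[-0.1,0,3.6],0],[[0,0,0],[-0.1,0,3.6],0]]'

```text
clock: 6.4
tcp_pos: [0.5296, -0.1534, 0.0354]
orientation: [0.0, 0.2, 0.98, -0.0]
wrist_force: [-0.6, 0.1, -0.0]
finger_gap: 0.0855
grip_force: 0.0
```

```bash
python3 -c "
from h import *
np.set_printoptions(precision=4,suppress=True)
tips();print(rel([.5293,-.153,.034],67))"
```

```text
6.4 [ 0.5296 -0.1534  0.0354] 0.08550377076647112 [-0.5533  0.0811 -0.0154] 0.0
-1 756 [ 0.5041 -0.1987  0.0962] 0.09255824386797662
1 381 [ 0.5455 -0.1137  0.09  ] 0.08803091173077349
(array([ 0.  ,  0.03, -0.07]), array([0.03, 0.03, 0.14]))
```

Emit:
carry_out --steps '[[[0,0,0],[0,0,0.1],100],[[0,0,0],[0,0,0.1],130],[[0,0,0],[0,0,0.1],160],[[0,0,0],[0,0,0.1],200],[[0,0,0],[0,0,0.1],230],[[0,0,0],[0,0,0.1],230],[[0,0,0],[0,0,0.1],230],[[0,0,0],[0,0,0.1],230]]' --force 70

```text
clock: 7.45
tcp_pos: [0.5296, -0.1533, 0.0343]
orientation: [0.0, 0.2, 0.98, 0.0]
wrist_force: [1.8, 0.1, 2.6]
finger_gap: 0.0274
grip_force: 69.2
```

```bash
python3 -c "
from h import *
np.set_printoptions(precision=4,suppress=True)
tips('pics/s4.png');print(env.get_state()['ft_torque'])"
```

```text
7.45 [ 0.5296 -0.1533  0.0343] 0.02737838450354592 [1.8022 0.0988 2.6232] 69.16964685777202
-1 1631 [ 0.5167 -0.1738  0.0825] 0.0786180050071108
1 664 [ 0.5275 -0.1349  0.0815] 0.07559144028423137
[ 0.1368 -0.1758 -0.0109]
```

View pics/s4.png

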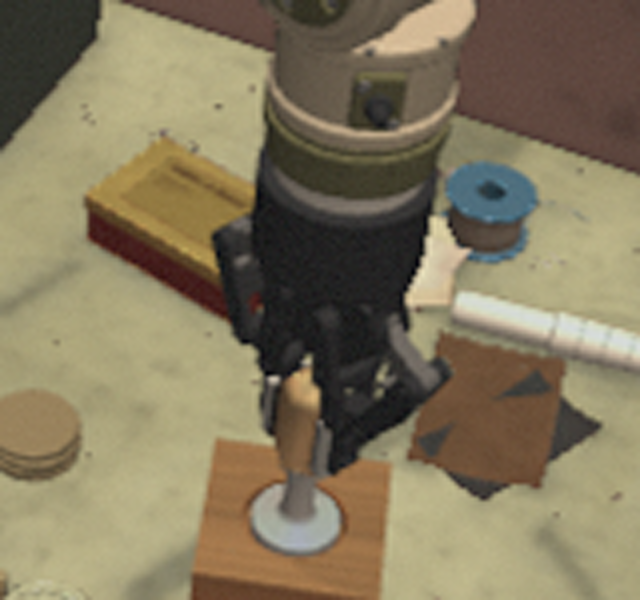

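Gripped on the flats at a 27.4 mm gap, with the foot still seated in the recess at (297,520). The TCP is at 0.0343 with the foot at z=12 mm. Lifting now.

Emit:
carry_out --steps '[[[0,0,0],[0,0,-0.5],230],[[0,0,0],[0,0,-1.2],230],[[0,0,0],[0,0,-2.5],230],[[0,0,0],[0,0,-4.5],230],[[0,0,0],[0,0,-6.5],230],[[0,0,0],[0,0,-8.5],230],[[0,0,0],[0,0,-9.2],230],[[0,0,0],[0,0,-9.2],230]]'

```text
clock: 8.5
tcp_pos: [0.5296, -0.1535, 0.1267]
orientation: [0.001, 0.2, 0.98, -0.0]
wrist_force: [1.1, 0.0, -3.6]
finger_gap: 0.027
grip_force: 69.0
```

```bash
python3 -c "
from h import *
s=env.get_state();print(s['tcp_pos'],s['wrist_force'],s['grip_force'],s['finger_gap'],s['ft_torque'],rel([.5562,.132,.128],67))"
```

```text
[ 0.5296288  -0.15347424  0.12665617] [ 1.1433562   0.01211922 -3.57742712] 69.02627034927718 0.02702052139235581 [ 0.00024631 -0.04719722  0.031698  ] (array([-0.  ,  0.07, -0.07]), array([ 8.74, 27.31, -0.14]))
```

Emit:
carry_out --steps '[[[0,0,0],[0.8,2.3,-0.3],230],[[0,0,0],[2.2,6.8,-0.3],230],[[0,0,0],[3.8,11.8,-0.3],230],[[0,0,0],[5.4,16.8,-0.3],230],[[0,0,0],[6.9,21.5,-0.3],230],[[0,0,0],[8.1,25.3,-0.3],230],[[0,0,0],[8.7,27.3,-0.3],230],[[0,0,0],[8.7,27.3,-0.3],230]]'

```text
clock: 9.5
tcp_pos: [0.5558, 0.1329, 0.1283]
orientation: [-0.001, 0.199, 0.98, -0.0]
wrist_force: [-0.0, -0.4, -2.0]
finger_gap: 0.0276
grip_force: 69.5
```

```bash
python3 - <<'E'
from h import *
np.set_printoptions(precision=4,suppress=True)
s=env.get_state();print(s['tcp_pos'],s['wrist_force'],s['ft_torque'],rel([.5562,.132,.128],67))
t=[]
for n in("scene","top"):
    p,d=env.read_camera(n);P=cloud(n,d);np.savez(n+"1.npz",p=p,d=d)
    r=np.hypot(P[...,0]-.5555,P[...,1]-.1325)
    Q=P[(r<.06)&(P[...,2]>.074)&(P[...,2]<.083)];print(n,'rim',len(Q),cv2.minEnclosingCircle(Q[:,:2].astype(np.float32)))
    Q=P[(r<.03)&(P[...,2]>.095)&(P[...,2]<.122)];print(n,'foot',len(Q),Q.mean(0) if len(Q) else '', Q[:,2].min() if len(Q) else '',cv2.minEnclosingCircle(Q[:,:2].astype(np.float32)) if len(Q) else '')
    u,v=proj(n,[.5562,.132,.1])[0].astype(int);t.append(cv2.resize(p[v-40:v+40,u-40:u+40,::-1],(400,400),interpolation=cv2.INTER_CUBIC))
cv2.imwrite("pics/s5.png",np.hstack(t))
E
```

```text
[0.5558 0.1329 0.1283] [-0.0207 -0.3551 -2.0335] [-0.0515  0.0301  0.027 ] (array([-0.05, -0.06,  0.05]), array([-0.07, -0.07,  0.03]))
scene rim 201 ((0.5548766851425171, 0.13154596090316772), 0.03865223377943039)
scene foot 247 [0.5496 0.1275 0.1152] 0.1044779360503787 ((0.5554459691047668, 0.13104601204395294), 0.02303561009466648)
top rim 99 ((0.5405808091163635, 0.11854217946529388), 0.028965335339307785)
top foot 97 [0.5435 0.1269 0.1172] 0.1059732522354736 ((0.5446603298187256, 0.12593480944633484), 0.01571754552423954)
```

View pics/s5.png

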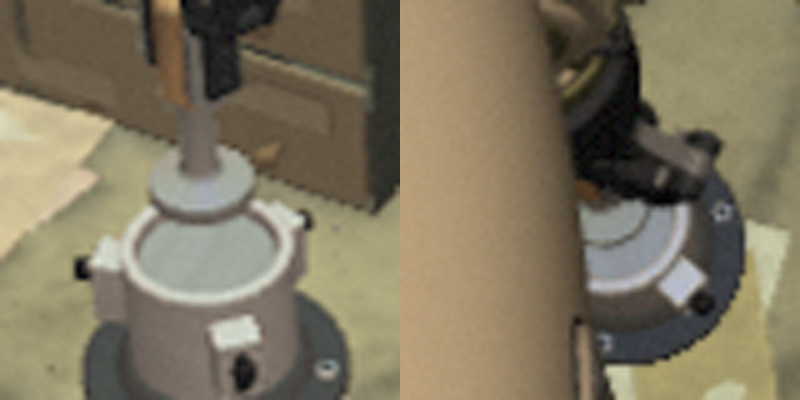

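The scene crop shows the foot (200,190) centred over the bore. By depth, its centre is within 1 mm of the rim centre. Descending to just above the follower.

Emit:
carry_out --steps '[[[0,0,0],[0,0,0.5],230],[[0,0,0],[0,0,1.2],230],[[0,0,0],[0,0,1.8],230],[[0,0,0],[0,0,2.4],230],[[0,0,0],[0,0,2.8],230],[[0,0,0],[0,0,2.9],230],[[0,0,0],[0,0,2.9],230],[[0,0,0],[0,0,2.9],230]]' --force 80

```text
clock: 10.6
tcp_pos: [0.5565, 0.1321, 0.1004]
orientation: [0.0, 0.2, 0.98, 0.0]
wrist_force: [-0.8, 0.4, -2.2]
finger_gap: 0.027
grip_force: 78.7
```

```bash
python3 -c "
from h import *
s=env.get_state();print(s['tcp_pos'],s['wrist_force'],s['ft_torque'],rel([.5561,.1324,.098],67))"
```

```text
[0.55646945 0.13206038 0.10039915] [-0.77889603  0.43335214 -2.1618973 ] [-0.02820941 -0.01637262  0.04272145] (array([ 0.02,  0.03, -0.07]), array([0.05, 0.02, 0.24]))
```

Next, slowly onto the follower and about 10 mm down.

Emit:
carry_out --steps '[[[0,0,0],[0,0,0.3],230],[[0,0,0],[0,0,0.5],230],[[0,0,0],[0,0,0.7],230],[[0,0,0],[0,0,0.9],230],[[0,0,0],[0,0,1.1],230],[[0,0,0],[0,0,1.3],230],[[0,0,0],[0,0,1.5],230],[[0,0,0],[0,0,1.6],230]]'

```text
clock: 11.6
tcp_pos: [0.557, 0.1321, 0.0854]
orientation: [0.001, 0.2, 0.98, 0.0]
wrist_force: [-1.5, -1.0, 8.5]
finger_gap: 0.0272
grip_force: 79.7
```

```bash
python3 -c "
from h import *
s=env.get_state();print(s['tcp_pos'],s['wrist_force'],s['ft_torque'],s['finger_gap'],s['orientation'])"
```

```text
[0.55704506 0.13205501 0.08536352] [-1.50184922 -1.04216412  8.50858851] [-0.09985858  0.52151734 -0.00227343] 0.027185126018804073 [1.04361995e-03 1.99963123e-01 9.79802805e-01 3.51311589e-04]
```

Emit:
carry_out --steps '[[[0,0,0],[0,0,0.15],230],[[0,0,0],[0,0,0.3],230],[[0,0,0],[0,0,0.45],230],[[0,0,0],[0,0,0.6],230],[[0,0,0],[0,0,0.7],230],[[0,0,0],[0,0,0.7],230],[[0,0,0],[0,0,0.7],230],[[0,0,0],[0,0,0.7],230]]'

```text
clock: 12.6
tcp_pos: [0.5569, 0.1321, 0.0773]
orientation: [0.001, 0.2, 0.98, 0.0]
wrist_force: [1.4, 0.2, 4.1]
finger_gap: 0.0272
grip_force: 79.5
```

```bash
python3 -c "
from h import *
s=env.get_state();print(s['tcp_pos'],s['wrist_force'],s['ft_torque'],s['finger_gap'],s['orientation'])"
```

```text
[0.55693298 0.13214079 0.07732945] [1.4347563  0.20111275 4.05744998] [ 0.28454982 -0.43865807  0.03330025] 0.027235521364186773 [5.83090992e-04 1.99962950e-01 9.79803227e-01 3.38481680e-04]
```

Emit:
carry_out --steps '[[[0,0,0],[0,0,0.1],230],[[0,0,0],[0,0,0.2],230],[[0,0,0],[0,0,0.3],230],[[0,0,0],[0,0,0.4],230],[[0,0,0],[0,0,0.5],230],[[0,0,0],[0,0,0.5],230],[[0,0,0],[0,0,0.5],230],[[0,0,0],[0,0,0.5],230]]'

```text
clock: 13.6
tcp_pos: [0.5569, 0.1321, 0.0725]
orientation: [0.001, 0.2, 0.98, 0.0]
wrist_force: [0.6, 1.3, 5.3]
finger_gap: 0.0272
grip_force: 79.7
```

Emit:
carry_out --steps '[[[0,0,0],[0,0,0.05],230],[[0,0,0],[0,0,0.1],230],[[0,0,0],[0,0,0.1],230],[[0,0,0],[0,0,0.1],230],[[0,0,0],[0,0,0.1],230],[[0,0,0],[0,0,0.1],230],[[0,0,0],[0,0,0.1],230],[[0,0,0],[0,0,0.1],230]]'

```text
clock: 14.6
tcp_pos: [0.557, 0.1321, 0.0716]
orientation: [0.001, 0.2, 0.98, 0.0]
wrist_force: [0.7, 0.2, 6.2]
finger_gap: 0.0265
grip_force: 79.7
```

Emit:
carry_out --steps '[[[0,0,0],[0,0,0.05],230],[[0,0,0],[0,0,0.1],230],[[0,0,0],[0,0,0.1],230],[[0,0,0],[0,0,0.1],230],[[0,0,0],[0,0,0.1],230],[[0,0,0],[0,0,0.1],230],[[0,0,0],[0,0,0.1],230],[[0,0,0],[0,0,0.1],230]]'

```text
clock: 15.6
tcp_pos: [0.5568, 0.1321, 0.0704]
orientation: [0.001, 0.2, 0.98, 0.0]
wrist_force: [1.4, 0.8, 5.5]
finger_gap: 0.0272
grip_force: 79.4
```

Emit:
carry_out --steps '[[[0,0,0],[0,0,0.05],230],[[0,0,0],[0,0,0.1],230],[[0,0,0],[0,0,0.1],230],[[0,0,0],[0,0,0.1],230],[[0,0,0],[0,0,0.1],230],[[0,0,0],[0,0,0.1],230],[[0,0,0],[0,0,0.1],230],[[0,0,0],[0,0,0.1],230]]'

```text
clock: 16.6
tcp_pos: [0.5568, 0.132, 0.0696]
orientation: [0.001, 0.2, 0.98, 0.0]
wrist_force: [1.7, 1.2, 6.2]
finger_gap: 0.0271
grip_force: 79.7
```

Emit:
carry_out --steps '[[[0,0,0],[0,0,0.05],230],[[0,0,0],[0,0,0.1],230],[[0,0,0],[0,0,0.1],230],[[0,0,0],[0,0,0.1],230],[[0,0,0],[0,0,0.1],230],[[0,0,0],[0,0,0.1],230],[[0,0,0],[0,0,0.1],230],[[0,0,0],[0,0,0.1],230]]'

```text
clock: 17.6
tcp_pos: [0.557, 0.132, 0.0694]
orientation: [0.001, 0.2, 0.98, 0.0]
wrist_force: [0.2, 0.7, 11.7]
finger_gap: 0.0273
grip_force: 80.4
```

Force is rising at the stop, so I'll use small steps now.

Emit:
carry_out --steps '[[[0,0,0],[0,0,0.03],230],[[0,0,0],[0,0,0.03],230],[[0,0,0],[0,0,0.03],230],[[0,0,0],[0,0,0.03],230],[[0,0,0],[0,0,0.03],230],[[0,0,0],[0,0,0.03],230],[[0,0,0],[0,0,0.03],230],[[0,0,0],[0,0,0.03],230]]'

```text
clock: 18.6
tcp_pos: [0.5571, 0.132, 0.0694]
orientation: [0.001, 0.2, 0.98, 0.0]
wrist_force: [-0.7, 0.4, 12.5]
finger_gap: 0.0272
grip_force: 80.5
```

```bash
python3 -c "
from h import *
s=env.get_state();print(s['tcp_pos'],s['wrist_force'],s['ft_torque'],s['finger_gap'],s['orientation'])"
```

```text
[0.55707127 0.13200211 0.06939932] [-0.70698391  0.39027577 12.52408238] [ 0.066577    0.17221889 -0.02218872] 0.027161297788962695 [1.12155205e-03 1.99965382e-01 9.79802281e-01 2.79367479e-04]
```

Emit:
carry_out --steps '[[[0,0,0],[0,0,0.03],230],[[0,0,0],[0,0,0.03],230],[[0,0,0],[0,0,0.03],230],[[0,0,0],[0,0,0.03],230],[[0,0,0],[0,0,0.03],230],[[0,0,0],[0,0,0.03],230],[[0,0,0],[0,0,0.03],230],[[0,0,0],[0,0,0.03],230]]'

```text
clock: 19.6
tcp_pos: [0.5571, 0.132, 0.0693]
orientation: [0.001, 0.2, 0.98, 0.0]
wrist_force: [-1.8, 0.3, 14.3]
finger_gap: 0.0272
grip_force: 80.7
```

```bash
python3 -c "
from h import *
s=env.get_state();print(s['tcp_pos'],s['wrist_force'],s['ft_torque'],s['tau'])"
```

```text
[0.55709056 0.13198592 0.0693419 ] [-1.75614575  0.33495249 14.3123809 ] [0.02875493 0.28528304 0.02642747] [-2.92407861e-01 -4.09931517e+01  2.27721584e+01 -5.39717898e-01
 -1.21286698e-01 -1.65358115e-04]
```

Emit:
carry_out --steps '[[[0,0,0],[0,0,0.04],230],[[0,0,0],[0,0,0.04],230],[[0,0,0],[0,0,0.04],230],[[0,0,0],[0,0,0.04],230],[[0,0,0],[0,0,0.04],230],[[0,0,0],[0,0,0.04],230],[[0,0,0],[0,0,0.04],230],[[0,0,0],[0,0,0.04],230]]'

```text
clock: 20.6
tcp_pos: [0.5571, 0.132, 0.0693]
orientation: [0.001, 0.2, 0.98, 0.0]
wrist_force: [-1.7, 0.7, 16.5]
finger_gap: 0.0269
grip_force: 80.9
```

```bash
python3 -c "
from h import *
s=env.get_state();print(s['tcp_pos'],s['wrist_force'],s['ft_torque'])"
```

```text
[0.5571285  0.13197891 0.06928455] [-1.68777842  0.72335651 16.47467678] [-0.00950236  0.50376808  0.0125661 ]
```

The push is now about 19 N with no further travel, in the 16–20 N "home" band. I'll back off 4 mm and see whether the catches hold.

Emit:
carry_out --steps '[[[0,0,0],[0,0,-0.1],230],[[0,0,0],[0,0,-0.2],230],[[0,0,0],[0,0,-0.3],230],[[0,0,0],[0,0,-0.4],230],[[0,0,0],[0,0,-0.4],230],[[0,0,0],[0,0,-0.4],230],[[0,0,0],[0,0,-0.4],230],[[0,0,0],[0,0,-0.4],230]]'

```text
clock: 21.6
tcp_pos: [0.556, 0.1318, 0.0708]
orientation: [-0.0, 0.2, 0.98, -0.0]
wrist_force: [0.9, 0.4, 0.9]
finger_gap: 0.0275
grip_force: 79.1
```

Emit:
carry_out --steps '[[[0,0,0],[0,0,-0.1],230],[[0,0,0],[0,0,-0.2],230],[[0,0,0],[0,0,-0.3],230],[[0,0,0],[0,0,-0.4],230],[[0,0,0],[0,0,-0.4],230],[[0,0,0],[0,0,-0.4],230],[[0,0,0],[0,0,-0.4],230],[[0,0,0],[0,0,-0.4],230]]'

```text
clock: 22.6
tcp_pos: [0.5562, 0.132, 0.0751]
orientation: [-0.0, 0.2, 0.98, 0.0]
wrist_force: [0.8, 0.5, -2.4]
finger_gap: 0.0272
grip_force: 78.9
```

```bash
python3 -c "
from h import *
s=env.get_state();print(s['tcp_pos'],s['wrist_force'],s['ft_torque'])"
```

```text
[0.55622857 0.13196077 0.07509134] [ 0.76371506  0.53119345 -2.43827385] [ 0.03230996 -0.01036264 -0.00254344]
```

No contact now, so the follower is held down. I'll lift out and check that it's level by depth.

Emit:
carry_out --steps '[[[0,0,0],[0,0,-1],230],[[0,0,0],[0,0,-2.5],230],[[0,0,0],[0,0,-4.2],230],[[0,0,0],[0,0,-5.4],230],[[0,0,0],[-2,-6,-5.4],230],[[0,0,0],[-4,-12,-5.4],230],[[0,0,0],[-4.3,-13.6,-5.4],230],[[0,0,0],[-4.3,-13.6,-5.4],230]]'

```text
clock: 23.6
tcp_pos: [0.5425, -0.0111, 0.1296]
orientation: [0.0, 0.201, 0.98, 0.0]
wrist_force: [-0.3, -0.6, -2.9]
finger_gap: 0.0273
grip_force: 79.9
```

```bash
cat > look.py <<'E'
from h import *
np.set_printoptions(precision=4,suppress=True)
s=env.get_state();print(s['clock'],s['tcp_pos'],s['wrist_force'])
for n,c in(("scene",(.5545,.1313)),("top",(.556,.1335))):
    D=[];
    for k in range(4):
        p,d=env.read_camera(n);D.append(np.where(d>0,d,np.nan))
    d=np.nanmedian(D,0);P=cloud(n,d);np.savez(n+"2.npz",p=p,d=d)
    r=np.hypot(P[...,0]-c[0],P[...,1]-c[1])
    m=(r<.0245)&(P[...,2]<.065)&(P[...,2]>.03);Q=P[m]
    for _ in range(3):
        A=np.c_[Q[:,:2]-c,np.ones(len(Q))];k=np.linalg.lstsq(A,Q[:,2],rcond=None)[0];e=Q[:,2]-A@k;Q=Q[abs(e)<2.5*e.std()+1e-4]
    print(n,len(Q),"slope",k[:2],"z",k[2],"std",e.std(),"extent",Q.min(0),Q.max(0))
    Q=P[(r>.032)&(r<.036)&(P[...,2]>.07)];A=np.c_[Q[:,:2]-c,np.ones(len(Q))];print("rim",len(Q),np.linalg.lstsq(A,Q[:,2],rcond=None)[0])
    u,v=proj(n,[.5555,.1325,.07])[0].astype(int);im=cv2.resize(p[v-25:v+25,u-25:u+25,::-1],(400,400),interpolation=cv2.INTER_CUBIC);t=im if n=="scene" else np.hstack([t,im])
cv2.imwrite("pics/s6.png",t)
E
python3 look.py
```

```text
23.6 [ 0.5425 -0.0111  0.1296] [-0.2662 -0.6285 -2.8611]
scene 83 slope [0.0004 0.0252] z 0.04805113674680127 std 0.0007510936156090451 extent [0.5513 0.122  0.0468] [0.5779 0.1554 0.0503]
rim 240 [-0.0018  0.0106  0.0754]
  ret = _var(a, axis=axis, dtype=dtype, out=out, ddof=ddof,
  arrmean = um.true_divide(arrmean, div, out=arrmean,
  ret = ret.dtype.type(ret / rcount)
Traceback (most recent call last):
  File "look.py", line 13, in <module>
    print(n,len(Q),"slope",k[:2],"z",k[2],"std",e.std(),"extent",Q.min(0),Q.max(0))
                                                                 ~~~~~^^^
ValueError: zero-size array to reduction operation minimum which has no identity
```

By depth the follower top is at about 48 mm, held. The top view is blocked by the arm. I'll carry the tamper to above the stand and look again from there.

Emit:
carry_out --steps '[[[0,0,0],[-1.5,-4.5,0],230],[[0,0,0],[-3,-9,0],230],[[0,0,0],[-4.2,-13,0],230],[[0,0,0],[-4.4,-13.7,0],230],[[0,0,0],[-4.4,-13.7,0],230],[[0,0,0],[-4.4,-13.7,0],230],[[0,0,0],[-4.4,-13.7,0],230],[[0,0,0],[-4.4,-13.7,0],230]]'

```text
clock: 25.0
tcp_pos: [0.5295, -0.1525, 0.1292]
orientation: [0.0, 0.199, 0.98, 0.0]
wrist_force: [0.1, -0.6, -2.1]
finger_gap: 0.027
grip_force: 80.3
```

```bash
python3 look.py; python3 -c "
from h import *
print(rel([.5296,-.1533,.06],67))"
```

```text
25.0 [ 0.5295 -0.1525  0.1292] [ 0.1401 -0.6396 -2.0615]
scene 84 slope [0.0275 0.0292] z 0.047685341809922684 std 0.0008472961895150243 extent [0.5525 0.1225 0.0463] [0.5777 0.155  0.0504]
rim 244 [0.007  0.0038 0.0753]
top 307 slope [ 0.0086 -0.0043] z 0.0487079577155711 std 0.0008878875110461639 extent [0.5322 0.1111 0.0466] [0.5793 0.157  0.0508]
rim 168 [0.0004 0.0003 0.0782]
(array([ 0.01,  0.  , -0.07]), array([-0.03,  0.01,  6.91]))
```

View pics/s6.png

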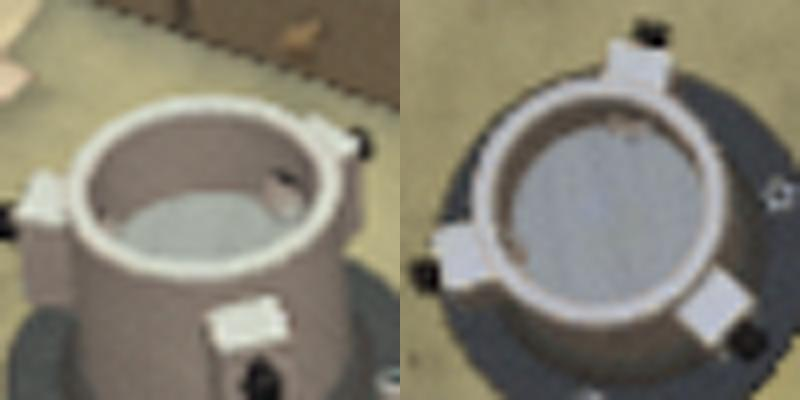

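The top crop shows the follower level at about 48.5 mm (slope <0.01), with catches visible over its edge at (628,125) and (515,255), and no edge raised toward the third. The tamper is over the stand, so I'll lower it into the recess.

Emit:
carry_out --steps '[[[0,0,0],[0,0,1.5],230],[[0,0,0],[0,0,3.5],230],[[0,0,0],[0,0,5.5],230],[[0,0,0],[0,0,7],230],[[0,0,0],[0,0,8],230],[[0,0,0],[0,0,8.2],230],[[0,0,0],[0,0,8.2],230],[[0,0,0],[0,0,8.2],230]]'

```text
clock: 26.4
tcp_pos: [0.5299, -0.1535, 0.0478]
orientation: [0.001, 0.2, 0.98, -0.0]
wrist_force: [0.7, -0.4, -2.5]
finger_gap: 0.027
grip_force: 80.4
```

```bash
python3 -c "
from h import *
s=env.get_state();print(s['tcp_pos'],s['wrist_force'],rel([.5296,-.1533,.0345],67))"
```

```text
[ 0.52991489 -0.15353812  0.04779687] [ 0.67810404 -0.37463863 -2.54717222] (array([ 0.  ,  0.08, -0.07]), array([0.04, 0.01, 1.33]))
```

Emit:
carry_out --steps '[[[0,0,0],[0,0,0.3],230],[[0,0,0],[0,0,0.6],230],[[0,0,0],[0,0,0.9],230],[[0,0,0],[0,0,1.1],230],[[0,0,0],[0,0,1.25],230],[[0,0,0],[0,0,1.3],230],[[0,0,0],[0,0,1.3],230],[[0,0,0],[0,0,1.3],230]]'

```text
clock: 27.4
tcp_pos: [0.5294, -0.1533, 0.0343]
orientation: [0.0, 0.2, 0.98, 0.0]
wrist_force: [-1.0, -0.2, -0.6]
finger_gap: 0.0271
grip_force: 80.6
```

Seated at the pick-up height. Opening.

Emit:
carry_out --steps '[[[0,0,0],[0,0,0.03],230],[[0,0,0],[0,0,0.03],150],[[0,0,0],[0,0,0.03],110],[[0,0,0],[0,0,0.03],60],[[0,0,0],[0,0,0.03],0],[[0,0,0],[0,0,0.03],0],[[0,0,0],[0,0,0.03],0],[[0,0,0],[0,0,0.03],0]]' --force 30

```text
clock: 28.4
tcp_pos: [0.5293, -0.1533, 0.0338]
orientation: [-0.0, 0.2, 0.98, 0.0]
wrist_force: [0.5, 0.6, 0.2]
finger_gap: 0.0853
grip_force: 0.0
```

Emit:
carry_out --steps '[[[0,0,0],[0,0,-1],0],[[0,0,0],[0,0,-3],0],[[0,0,0],[0,0,-6],0],[[0,0,0],[0,0,-9],0],[[0,0,0],[0,0,-12],0],[[0,0,0],[5,0,-14],0],[[0,0,0],[10,0,-14],0],[[0,0,0],[10,0,-14],0]]'

```text
clock: 29.4
tcp_pos: [0.434, -0.1124, 0.1745]
orientation: [-0.001, 0.2, 0.98, 0.0]
wrist_force: [0.3, -0.0, 0.6]
finger_gap: 0.0851
grip_force: 0.0
```

```bash
python3 look.py; python3 - <<'E'
from h import *
np.set_printoptions(precision=4,suppress=True)
s=env.get_state();print(s['tcp_pos'],s['finger_gap'],s['wrist_force'])
for n in("top","scene"):
    z=np.load(n+"2.npz");P=cloud(n,z["d"])
    for nm,c,r,a,b in [("handletop",(.529,-.1525),.04,.111,.122),("blank",(.52,-.01),.04,.016,.026),("jar",(.3955,-.087),.04,.04,.05)]:
        Q=P[(np.hypot(P[...,0]-c[0],P[...,1]-c[1])<r)&(P[...,2]>a)&(P[...,2]<b)]
        print(n,nm,len(Q),Q.mean(0) if len(Q) else '')
E
```

```text
29.4 [ 0.434  -0.1124  0.1745] [ 0.3226 -0.0215  0.5802]
scene 89 slope [0.0096 0.0217] z 0.047773169738768384 std 0.0008309589053840746 extent [0.5511 0.1215 0.0459] [0.5786 0.1554 0.05  ]
rim 248 [0.0049 0.0019 0.0753]
top 311 slope [0.0049 0.0052] z 0.04877416891063754 std 0.0010017285844591767 extent [0.532  0.1111 0.0462] [0.5794 0.1571 0.0513]
rim 169 [-0.0081 -0.0012  0.078 ]
[ 0.438  -0.1145  0.1736] 0.08514909569959522 [0.069  0.0421 0.8231]
top handletop 12 [ 0.5365 -0.1429  0.1139]
top blank 312 [ 0.5204 -0.0083  0.0213]
top jar 258 [ 0.3981 -0.0827  0.0451]
scene handletop 130 [ 0.5276 -0.1542  0.1145]
scene blank 339 [ 0.5189 -0.0105  0.0206]
scene jar 445 [ 0.3943 -0.0885  0.0441]
```

The handle top, blanks and jar all match the first measurements in the scene view, and the follower is still level and down.

```bash
python3 -c "
from workcell import env
print(env.hand_in())"
```

```text
the job is handed in; nothing more can be done
None
```

I pressed the follower down about 25 mm at roughly 19 N at most by the readings after each move. It stays down and level with two catches visible and the third inferred from the lack of tilt. The tamper is back upright in its stand, the blanks and jar haven't moved, and the job is handed in; no verdict came back.

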